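Draw out the telescoping counting pole and hold it at its second stop

ROBOT

A 6-joint arm with a two-finger parallel gripper is mounted at the origin on the work surface. World frame = base frame: x ahead of the robot, y to its left, z up, the work surface at z = 0. Lengths are in m, angles in rad, forces in N, time in s.
With the tool pointing down it reaches from about 0.275 to 0.85 m from the base axis. Payload 5.2 kg.
Tool frame: the origin (TCP) lies midway between the tips of the shut fingers; the grasp point (between the pads) lies 19 mm behind it; z points along the fingers, y is the direction in which the jaws open and shut (so a half turn about z gives the same grasp; the last joint's range is limited). The gripper opens to 85 mm and grips with 20 to 120 N. Pads are 22 mm wide; open, the fingers measure 114 mm over their backs; the gripper's body (76 mm by 85 mm) begins 54 mm behind the grasp point. The pads swing forward as they close: fully open they stand 13 mm farther back than shut.
Start: joints at [0.986, 0.259, 1.535, -0, 1.348, -0.203], TCP at [0.205, 0.51, 0.231] pointing down, gripper open.
Joint ranges: [-3.14, 3.14], [-0.91, 2.08], [0.19, 2.58], [-1.22, 4.36], [0.22, 2.71], [-3.12, 3.12]. Speed limits (rad/s): [2.57, 2.57, 3.14, 3.14, 3.14, 3.14].

INTERFACE

Orientations are given as a unit quaternion [w, x, y, z].
In Python, from bench import r gives the robot as it stands.
- The arm moves only by the shell command python3 -m crank 'ROWS' [FORCE]. ROWS is text: rows parted by semicolons, each of 7 numbers parted by spaces: the turn, a rotation vector about the tool's x, y, z in rad, then the shift along the tool's x, y, z in cm, then the finger opening in cm, from 0 to 8.54. In form: ax ay az dx dy dz claw; .... A call has 1 to 5 rows; each row is the pose to reach, as a shift and turn from the pose commanded when the call began, along the tool's axes at that moment; what a row does not reach only later rows make up. A row lasts 1/8 s, in which the tool goes at most 62.5 mm and 10.7 degrees, less where a joint would pass 70% of its speed; a pose out of reach is approached as far as the arm can. A call with a gripper value outside its range is refused whole. The fingers move at their own pace and stop on an object; FORCE is the grip in N (left out, the last holds). Time passes only in rows, so rows that repeat a pose let the fingers close. It gives the time, the measured TCP pose, the force and the opening at its end, in the units of the state.
- r.read_state(): the state, without advancing time (a new reading comes with each control period).
- r.camera(name): name is "side" or "top" or "wrist"; returns (picture, depth): 400x640x3 uint8, blue, green, red; 400x640 float32, m along the optical axis (not along the pixel's ray), 0 where there is no reading.
- r.camera_model(name): a dict with "fx", "fy", "cx", "cy" (pixels), "distortion" ([k1, k2, p1, p2, k3] as OpenCV has them; the pictures are not rectified), "cam_to_world" (4x4, takes a point from camera to world coordinates). Camera axes: x right, y up, looking along -z (the intrinsics and any distortion apply to the point x, -y, -z); pixel columns grow to the right and rows downward; lengths in m; the calibration is good to about 2 mm. A picture is of the moment at which its call begins: read the wrist's pose just before it. camera_model takes no time and is no camera call; for the wrist camera it gives the pose at the moment of the call.
- r.hand_in(): hands the job in, once; it reports no verdict.
Trained networks look in the newest picture that a camera, given by its name, has taken for a name from the list of things; names that differ only in an ending like _2 or _b are one class to them, and where a whole thing is asked for, a point or a joint stands for the part that bears it (a point fixed in the world has none). Each returns a list of dicts, best first, with "confidence" (0 to 1); they miss things now and then, are a little off and sometimes report something else, mostly with a low value. They report only what shows in the picture. A call takes as long as a camera call.
- r.boxes_of(query, camera): "centre" ([column, row] in pixels, amid what is visible of it).
- r.mark_of(query, camera): "centre" ([column, row] in pixels: a listed point, or the origin of a listed thing).
The state is a dict: "time_s": time; "qpos": joint angles; "joint_vel": joint speeds; "tau": joint torques, N m; "tcp_pos": TCP position; "eef_rot": TCP orientation; "contact_force": force on the tool from outside, world axes, zero at the start; "torque": the same for the moment, N m; "opening": finger opening in m.
Only numpy, scipy, OpenCV 4.12 (cv2) and the standard library are available. Lean on these libraries where they do the work, as an engineer would, in place of code of your own. Each camera call takes 0.05 s, during which the arm holds its last target. There are 200 camera calls.

TASK

Slide the little telescoping counting pole along its rail, out from under the counting frame, until its carriage stops at the open end of the rail. There press the lock button beside the pole so that the pole springs free, then pull the pole's wooden cap straight up, past the click of the first stop, to the second stop where it is fully extended. A spring pulls it back, so finish while still gripping the cap and holding the pole fully extended for the children to read; leave the cylinders and the bead jar where they are.

Things in the scene. Friction and masses are not known exactly. Their poses are not given: they have to be found in the camera images.
- station: plank with an aluminium rail and a beech counting frame, fixed on the shelf. Origin: underside of the plank's middle; z up; the rail runs along this body's own y, its open end at +y. Plank 70 (x) x 400 (y) x 18 mm, rail top 30 mm above the shelf. The pole's axis is at x = 0, y = -0.13 m + carriage
- beam (a point): middle of the underside of the counting frame's lower beam, 202 mm above the shelf, over the rail at station y = -130 mm; the frame's face is across the rail, legs (20 x 26 mm) 105 mm to either side in station x, frame top 372 mm above the shelf, 30 mm deep. The pole starts under this beam, so its cap cannot be reached from above there
- carriage (a joint): how far the carriage has slid along the rail towards the open end (station +y), m: starts 0 to 0.03 (pole under the frame's beam), 0.18 = against the stop at the open end. About 2.5 N of friction; stays where it is left
- tow_knob (a point): centre of the carriage's upright turned beech tow knob: 22 mm diameter cylinder from 15 mm below to 15 mm above this point, top 21 mm above it, thinner neck below. The point is 85 mm above the shelf, on the rail's line, 100 mm from the pole's axis towards the open end. A low tow bar (top 48 mm above the shelf) joins it to the carriage
- button_top (a point): centre of the top of the round black lock button, 20 mm diameter, facing up, 123 mm above the shelf, on a grey housing (28 x 32 mm) 60 mm from the pole's axis on the station +x side. Press straight down: travel 6 mm, 1.7 N to start, 5 N fully down, springs back. Pressed 4 mm or more it frees the pole, which rises about 20 mm by itself
- button (a joint): how far the lock button is pressed down, m: 0 to 0.006
- cap: round beech cap on top of the telescoping pole, 30 mm diameter, 30 mm high; origin at its centre (138 mm above the shelf while locked shut), z up. Below it aluminium tubes, 12 and 19 mm diameter, telescope out of a dark steel sleeve, 27 mm diameter, top 120 mm above the shelf
- mast (a joint): how far the pole is drawn out upward, m: 0 = locked shut; about 0.02 = sprung free; 0.06 = first stop, a click that takes up to about 10 N to pull through; 0.12 = second stop, a hard end, fully extended. Beyond 0.02 a spring pulls back, 4.5 N at the second stop; let go, it drops back to the first stop or lower
- vise: small steel bench vise clamped to the far edge of the shelf, fixed, holding a ten-rod upright; jaws 64 mm wide, 78 mm high, rod top 152 mm above the shelf. Origin on the shelf below its near part; the rod is 24 mm further in x
- cylinder1: loose orange wooden cylinder, 40 mm diameter, 35 mm high, bystander; origin at its underside
- cylinder2: loose orange wooden cylinder, 40 mm diameter, 45 mm high, bystander; origin at its underside
- cylinder3: loose orange wooden cylinder, 40 mm diameter, 55 mm high, bystander; origin at its underside
- jar: loose purple plastic bead jar with white lid, 76 mm diameter, 100 mm high, bystander; origin at its underside

How it is judged:
On the way, in this order (a step that is already met when the one before it is completed fails the run):
1. the carriage is at the open end of the rail, the pole still locked shut (value of joint carriage above 0.17 m and value of joint mast below 0.006 m), for 0.1 s.
2. the lock is released and the pole has sprung free (value of joint mast above 0.01 m), for 0.1 s.
3. the pole is drawn out to its second stop by the fingers (value of joint mast above 0.112 m and contact force between the fingers and cap above 1 N), for 0.2 s.
At the end, for the whole second after the job is handed in: the program finishes with the fingers holding the cap (contact over 1 N), the pole at its second stop (within 8 mm of fully extended) and at rest, and the carriage at the open end of the rail (within 12 mm) (all of step 3 and velocity of joint mast between -0.02 and 0.02 m/s and value of joint carriage above 0.168 m); the arm keeps its last pose, push and grip.
It fails at once if a bystander is shoved more than 30 mm or knocked over (distance of any of jar, cylinder1, cylinder2, cylinder3 from where it was at the start of the episode above 0.03 m or angle between any of jar, cylinder1, cylinder2, cylinder3's own z axis and vertical above 0.5 rad).
It also fails if it takes over 58 s, if anything falls off the work surface, if the arm or the gripper's body presses on something with over 40 N, if the wrist force passes 120 N, or if a joint passes its speed limit or range.

## Working session

There is one attempt and no reset: what is moved stays moved. The work goes in short steps, Python scripts to look and compute and a shell command to move; the robot and the scene stay as the last step left them, time stands still between calls to the robot, and variables do not carry over. Pictures are saved under pics/ and viewed, about 8 in all and at most 12, crops included, and the job is handed in when it is done.

```bash
mkdir -p pics; ls; cat > h.py <<'E'
import numpy as np, cv2
from bench import r
from scipy.spatial.transform import Rotation as R
def pix(m,c):
    K=np.array([[m['fx'],0,m['cx']],[0,m['fy'],m['cy']],[0,0,1]])
    u=cv2.undistortPoints(np.array([[c]],float),K,np.array(m['distortion']))[0,0]
    return np.array([u[0],-u[1],-1.])
def at_z(m,c,z):
    T=np.array(m['cam_to_world']);d=T[:3,:3]@pix(m,c);o=T[:3,3]
    return o+d*(z-o[2])/d[2]
def at_d(m,c,d):
    T=np.array(m['cam_to_world']);return T[:3,:3]@(pix(m,c)*d)+T[:3,3]
def Rt():
    s=r.read_state();q=s['eef_rot'];return s,R.from_quat([q[1],q[2],q[3],q[0]])
def rel(p,Rgoal=None):
    s,Q=Rt();print('shift cm',np.round(100*Q.inv().apply(np.array(p)-s['tcp_pos']),2))
    if Rgoal is not None: print('turn',np.round((Q.inv()*Rgoal).as_rotvec(),3))
E
python3 - <<'E'
from h import *
Z={'tow_knob':.085,'button_top':.123,'cap':.138,'beam':.202,'station':0,'jar':0,'cylinder1':0,'cylinder2':0,'cylinder3':0,'vise':0}
for c in ['top','side']:
    p,d=r.camera(c);m=r.camera_model(c);cv2.imwrite(f'pics/{c}0.png',p)
    print(c,np.round(m['cam_to_world'],2).tolist())
    for k in Z:
        for e in r.mark_of(k,c)[:3]:
            print(k,round(e['confidence'],2),np.round(e['centre']),np.round(at_z(m,e['centre'],Z[k]),3))
s,Q=Rt();print(s['time_s'],s['tcp_pos'],np.round(Q.as_matrix(),2).tolist())
E
```

```text
pics
top [[0.03, 1.0, -0.07, 0.48], [-1.0, 0.03, 0.02, 0.05], [0.02, 0.07, 1.0, 1.33], [0.0, 0.0, 0.0, 1.0]]
tow_knob 0.78 [322. 230.] [0.478 0.011 0.085]
button_top 0.6 [368. 202.] [ 0.55  -0.101  0.123]
cap 0.69 [364. 231.] [ 0.48  -0.088  0.138]
beam 0.94 [376. 230.] [ 0.482 -0.108  0.202]
station 0.81 [320. 231.] [0.477 0.013 0.   ]
jar 0.62 [177. 213.] [0.514 0.391 0.   ]
cylinder1 0.72 [191. 171.] [0.626 0.359 0.   ]
cylinder1 0.69 [447. 191.] [ 0.594 -0.325  0.   ]
cylinder1 0.5 [199. 254.] [0.408 0.329 0.   ]
cylinder2 0.72 [191. 171.] [0.626 0.359 0.   ]
cylinder2 0.69 [447. 191.] [ 0.594 -0.325  0.   ]
cylinder2 0.5 [199. 254.] [0.408 0.329 0.   ]
cylinder3 0.72 [191. 171.] [0.626 0.359 0.   ]
cylinder3 0.69 [447. 191.] [ 0.594 -0.325  0.   ]
cylinder3 0.5 [199. 254.] [0.408 0.329 0.   ]
vise 0.92 [303. 145.] [0.705 0.062 0.   ]
side [[0.85, -0.39, 0.35, 0.94], [0.53, 0.66, -0.54, -0.59], [-0.02, 0.64, 0.77, 1.03], [0.0, 0.0, 0.0, 1.0]]
button_top 0.46 [303. 234.] [ 0.546 -0.094  0.123]
cap 0.59 [279. 220.] [ 0.472 -0.096  0.138]
beam 0.95 [276. 213.] [ 0.486 -0.118  0.202]
station 0.97 [307. 221.] [0.476 0.02  0.   ]
jar 0.88 [370. 151.] [0.499 0.395 0.   ]
cylinder1 0.83 [271. 331.] [ 0.588 -0.32   0.   ]
cylinder1 0.57 [398. 171.] [0.625 0.357 0.   ]
cylinder1 0.52 [338. 157.] [0.419 0.309 0.   ]
cylinder2 0.83 [271. 331.] [ 0.588 -0.32   0.   ]
cylinder2 0.57 [398. 171.] [0.625 0.357 0.   ]
cylinder2 0.52 [338. 157.] [0.419 0.309 0.   ]
cylinder3 0.83 [271. 331.] [ 0.588 -0.32   0.   ]
cylinder3 0.57 [398. 171.] [0.625 0.357 0.   ]
cylinder3 0.52 [338. 157.] [0.419 0.309 0.   ]
vise 0.75 [384. 246.] [0.719 0.059 0.   ]
1.1 [0.20490174 0.51040673 0.23131491] [[-0.93, 0.37, 0.0], [0.37, 0.93, -0.0], [-0.0, -0.0, -1.0]]
```

View pics/top0.png

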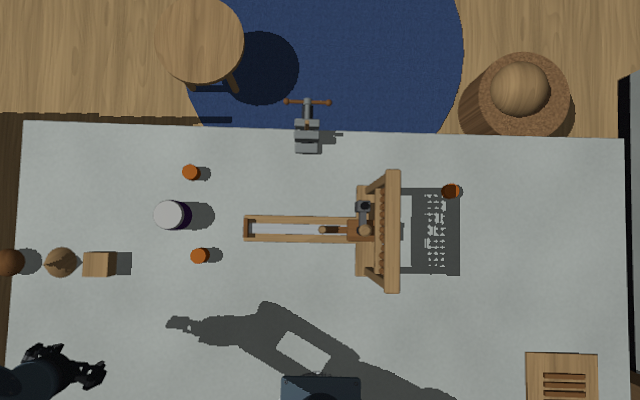

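View pics/side0.png

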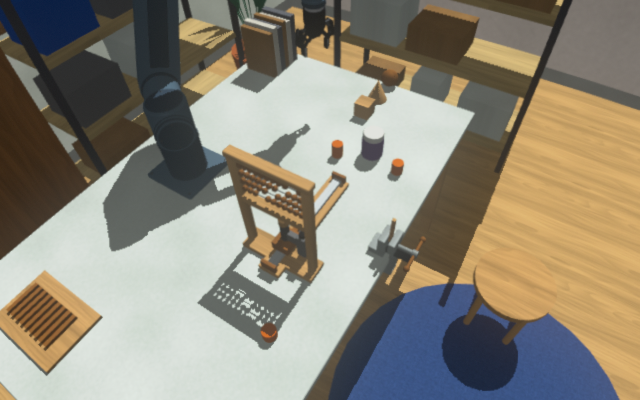

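The top view has the rail running along world y, with its open end to the left (column 244). The pole is under the frame at (364,231), the knob at (322,230) and the button at (363,203), on the far (+x) side. The side view agrees.

```bash
python3 -m crank '0 0 1.19 -43.5 -35.5 -2 8.5;0 0 1.19 -43.5 -35.5 -2 8.5;0 0 1.19 -43.5 -35.5 -2 8.5;0 0 1.19 -43.5 -35.5 -2 8.5;0 0 1.19 -43.5 -35.5 -2 8.5'
python3 - <<'E'
from h import *
rel([.478,.03,.25],R.from_matrix(np.array([[0,1,0],[1,0,0],[0,0,-1.]])))
E
```

```text
time_s: 1.72
tcp_pos: [0.3566, 0.2353, 0.2428]
eef_rot: [0.0, 0.615, 0.788, 0.001]
contact_force: [1.8, 0.6, 0.2]
opening: 0.0855
shift cm [-22.87   6.78  -0.71]
turn [ 0.001 -0.     0.246]
```

```bash
python3 -m crank '0 0 0.246 -22.9 6.8 -0.7 8.5;0 0 0.246 -22.9 6.8 -0.7 8.5;0 0 0.246 -22.9 6.8 -0.7 8.5;0 0 0.246 -22.9 6.8 -0.7 8.5;0 0 0.246 -22.9 6.8 -0.7 8.5'
cat > look.py <<'E'
from h import *
import sys
Z={'tow_knob':.085,'button_top':.123,'cap':float(sys.argv[2]) if len(sys.argv)>2 else .138,'station':0}
s,Q=Rt();print(s['time_s'],np.round(s['tcp_pos'],4),np.round(Q.as_matrix()[:,1],3))
m=r.camera_model('wrist');p,d=r.camera('wrist');cv2.imwrite(f'pics/{sys.argv[1]}.png',p)
print(np.round(m['cam_to_world'],2).tolist())
for k in Z:
    for e in r.mark_of(k,'wrist')[:2]:
        c=e['centre'];dd=d[int(np.clip(c[1],0,399)),int(np.clip(c[0],0,639))]
        print(k,round(e['confidence'],2),np.round(c),np.round(at_z(m,c,Z[k]),4),'depth',np.round(at_d(m,c,dd),4))
E
python3 look.py w1
```

```text
time_s: 2.35
tcp_pos: [0.4804, 0.0289, 0.2493]
eef_rot: [0.001, 0.707, 0.707, -0.0]
contact_force: [-0.3, 0.7, -0.3]
opening: 0.0847
2.35 [0.4804 0.0289 0.2493] [1.    0.001 0.001]
[[1.0, -0.0, -0.0, 0.48], [0.0, 0.95, 0.3, 0.11], [0.0, -0.3, 0.95, 0.39], [0.0, 0.0, 0.0, 1.0]]
button_top 0.79 [384. 313.] [ 0.5437 -0.0876  0.123 ] depth [ 0.5438 -0.0881  0.1223]
cap 0.56 [314. 328.] [ 0.4819 -0.0919  0.138 ] depth [ 0.4819 -0.0819  0.1508]
station 0.7 [316. 170.] [0.4835 0.0129 0.    ] depth [0.4833 0.0198 0.0289]
```

View pics/w1.png

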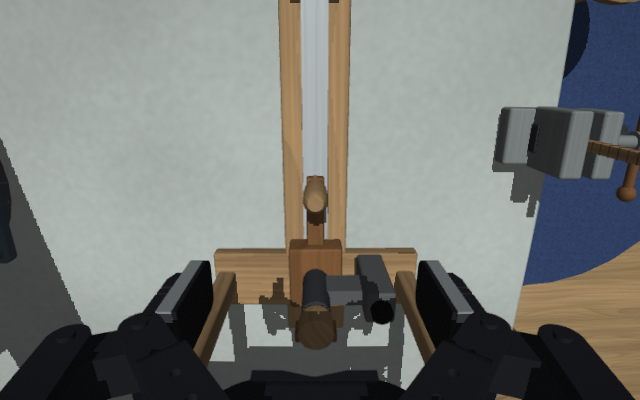

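The wrist view shows the knob top at about (316,197), the cap at (316,328) and the button at (382,312). The plank edges run (280,10)–(289,235) and (351,10)–(343,235).

```bash
python3 - <<'E'
from h import *
m=r.camera_model('wrist')
for a,b in [((280,10),(351,10)),((289,235),(343,235))]:
    print((at_z(m,a,.018)+at_z(m,b,.018))/2)
print(at_z(m,(316,193),.106))
for c in [(316,185),(316,197),(316,207)]: print(at_z(m,c,.085),at_z(m,c,.1))
E
```

```text
[0.47938067 0.17898065 0.018     ]
[ 0.48214928 -0.05401703  0.018     ]
[0.48087276 0.02285639 0.106     ]
[0.48098333 0.02391788 0.085     ] [0.48085496 0.02812898 0.1       ]
[0.48109511 0.01267476 0.085     ] [0.48096127 0.01743645 0.1       ]
[0.48119026 0.00312116 0.085     ] [0.48105177 0.0083507  0.1       ]
```

```bash
python3 -m crank '0 0 0 -1.5 0.1 6 6;0 0 0 -1.5 0.1 12 6;0 0 0 -1.5 0.1 16 6;0 0 0 -1.5 0.1 18 6;0 0 0 -1.5 0.1 18.1 6'; python3 -m crank '0 0 0 0 0 0 0;0 0 0 0 0 0 0;0 0 0 0 0 0 0;0 0 0 0 0 0 0' 35
```

```text
time_s: 3.22
tcp_pos: [0.4782, 0.0186, 0.0673]
eef_rot: [-0.001, 0.704, 0.71, -0.001]
contact_force: [0.2, 0.3, 0.6]
opening: 0.0595
time_s: 3.72
tcp_pos: [0.4815, 0.0172, 0.0699]
eef_rot: [0.001, 0.705, 0.709, 0.001]
contact_force: [2.0, 2.6, 6.4]
opening: 0.0211
```

```bash
python3 -m crank '0 0 0 2 0 0 0;0 0 0 5 -0.1 0 0;0 0 0 8 -0.1 0 0;0 0 0 11 -0.1 0 0;0 0 0 13 -0.2 0 0'; python3 -m crank '0 0 0 1 0 0 0;0 0 0 1.5 0 0 0;0 0 0 2 0 0 0;0 0 0 2 0 0 0'
```

```text
time_s: 4.35
tcp_pos: [0.4808, 0.1474, 0.07]
eef_rot: [0.003, 0.705, 0.709, 0.002]
contact_force: [10.0, -4.7, -2.3]
opening: 0.0211
time_s: 4.85
tcp_pos: [0.4807, 0.1673, 0.07]
eef_rot: [0.003, 0.705, 0.709, 0.003]
contact_force: [7.9, 1.6, 0.3]
opening: 0.0212
```

```bash
python3 -m crank '0 0 0 0.3 0.1 0 0;0 0 0 0.6 0.1 0 0;0 0 0 0.9 0.1 0 0;0 0 0 0.9 0.1 0 0'
```

```text
time_s: 5.35
tcp_pos: [0.4807, 0.1716, 0.0698]
eef_rot: [0.004, 0.705, 0.71, -0.001]
contact_force: [6.1, -21.2, 5.0]
opening: 0.021
```

The carriage is against the stop: −21 N along the rail, TCP y 0.172. Next I release the knob and go up.

```bash
python3 -m crank '0 0 0 -0.3 0 0 0;0 0 0 -0.3 0 0 6;0 0 0 -0.3 0 0 6;0 0 0 -0.3 0 -5 6;0 0 0 -0.3 0 -11 6'; python3 -m crank '0 0 0 -5 0 -7 6;0 0 0 -5 0 -7 6;0 0 0 -5 0 -7 6'; python3 look.py w2
```

```text
time_s: 5.98
tcp_pos: [0.4761, 0.1733, 0.1781]
eef_rot: [-0.002, 0.705, 0.709, -0.002]
contact_force: [0.7, -0.6, 0.5]
opening: 0.0603
time_s: 6.35
tcp_pos: [0.4787, 0.1229, 0.2497]
eef_rot: [0.001, 0.706, 0.709, 0.001]
contact_force: [-0.2, 1.2, -0.5]
opening: 0.0603
6.35 [0.4787 0.1229 0.2497] [1.    0.004 0.003]
[[1.0, -0.0, -0.0, 0.48], [0.01, 0.95, 0.3, 0.2], [0.0, -0.3, 0.95, 0.39], [0.0, 0.0, 0.0, 1.0]]
tow_knob 0.94 [314. 128.] [0.48   0.1638 0.085 ] depth [0.4799 0.1661 0.1042]
button_top 0.58 [389. 252.] [0.5429 0.0659 0.123 ] depth [0.5107 0.1329 0.2578]
cap 0.79 [316. 263.] [0.4818 0.0638 0.138 ] depth [0.4816 0.0715 0.1524]
station 0.7 [316. 246.] [ 0.4834  0.0136 -0.    ] depth [0.4818 0.0771 0.1338]
```

View pics/w2.png

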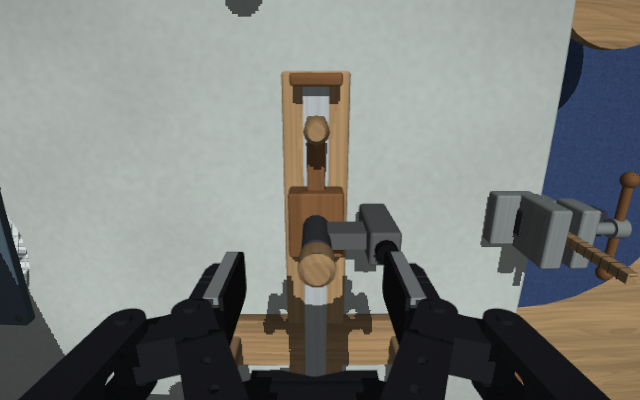

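The carriage is at the end of the rail. The cap top is at (317,268), giving about (0.481, 0.067), and the button at (385,249), giving about (0.541, 0.067). I'll go over the button with the fingers shut.

```bash
python3 -m crank '0 0 0 -3 3 0 0;0 0 0 -5.6 6.5 2 0;0 0 0 -5.6 6.5 6 0;0 0 0 -5.6 6.5 9 0;0 0 0 -5.6 6.5 10.5 0'; python3 -m crank '0 0 0 0 0 0 0;0 0 0 0 0 0 0'
python3 - <<'E'
from h import *
s,Q=Rt();print(s['tcp_pos'],s['contact_force'],s['opening'])
p,d=r.camera('wrist');cv2.imwrite('pics/w3.png',p)
E
```

```text
time_s: 7.22
tcp_pos: [0.5419, 0.068, 0.1405]
eef_rot: [-0.002, 0.705, 0.709, -0.002]
contact_force: [-0.5, 0.3, -0.8]
opening: 0.0004
time_s: 7.48
tcp_pos: [0.5443, 0.0677, 0.1445]
eef_rot: [0.001, 0.705, 0.709, 0.001]
contact_force: [-0.1, -0.3, 0.7]
opening: 0.0004
[0.54433778 0.06771621 0.14453471] [-0.05970828 -0.27356926  0.71072319] 0.0003700171126589931
```

View pics/w3.png

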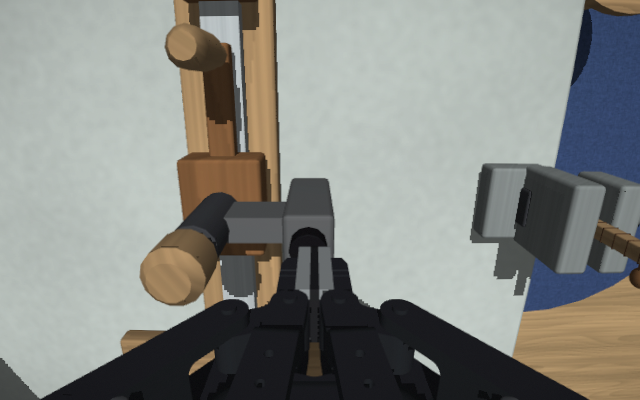

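The shut fingertips are above the button at (310,240), and the cap at (175,270) is clear of the linkage. I press straight down.

```bash
python3 -m crank '0 0 0 0 0 1.5 0;0 0 0 0 0 2.2 0;0 0 0 0 0 2.6 0;0 0 0 0 0 2.8 0;0 0 0 0 0 2.8 0'
```

```text
time_s: 8.15
tcp_pos: [0.5434, 0.0676, 0.1169]
eef_rot: [0.0, 0.705, 0.709, 0.0]
contact_force: [-4.3, 0.7, 12.8]
opening: -0.0003
```

```bash
python3 -m crank '0 0 0 0 0 -3 0;0 0 0 0 0 -9 0;0 0 0 3 -2 -14 7;0 0 0 5 -5 -15 7;0 0 0 5 -6.2 -15 7';python3 -m crank '0 0 0 0 0 0 7;0 0 0 0 0 0 7'; python3 look.py w4 .158
```

```text
time_s: 8.78
tcp_pos: [0.4804, 0.1182, 0.2666]
eef_rot: [0.001, 0.704, 0.71, 0.001]
contact_force: [0.6, -0.1, -0.2]
opening: 0.0545
time_s: 9.02
tcp_pos: [0.4816, 0.1165, 0.2645]
eef_rot: [-0.0, 0.705, 0.709, -0.001]
contact_force: [0.1, 0.7, 0.1]
opening: 0.0699
9.025 [0.4816 0.1165 0.2645] [ 1.     0.005 -0.001]
[[1.0, -0.01, -0.0, 0.48], [0.01, 0.95, 0.3, 0.19], [-0.0, -0.3, 0.95, 0.41], [0.0, 0.0, 0.0, 1.0]]
tow_knob 0.6 [316. 119.] [0.484  0.1635 0.085 ] depth [0.4839 0.1653 0.1043]
button_top 0.85 [382. 240.] [0.5419 0.0636 0.123 ] depth [0.5417 0.0639 0.1236]
button_top 0.49 [314. 258.] [0.4831 0.046  0.123 ] depth [0.483  0.0705 0.17  ]
cap 0.94 [310. 260.] [0.4795 0.0626 0.158 ] depth [0.4797 0.0693 0.1707]
station 0.97 [315. 237.] [0.4841 0.0117 0.    ] depth [0.4835 0.0772 0.1467]
```

View pics/w4.png

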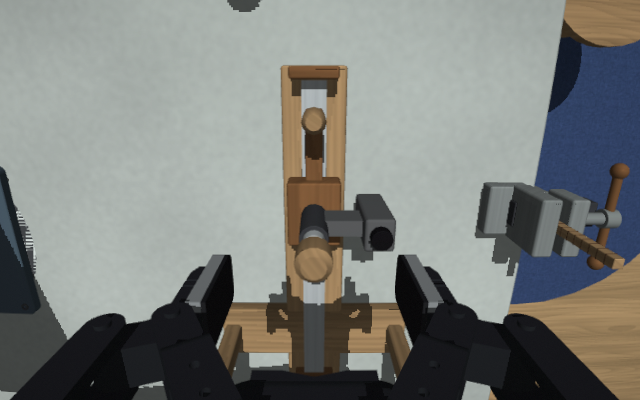

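The pole has sprung free: cap top depth 0.171, centre (313,264), giving about (0.481, 0.066). The button is back up. Next I grip the cap.

```bash
python3 -m crank '0 0 0 -5 0 0 5;0 0 0 -5 0 4 5;0 0 0 -5 0 9 5;0 0 0 -5 0 12 5;0 0 0 -5 0 12.5 5'; python3 -m crank '0 0 0 0 0 0 5;0 0 0 0 0 0 0;0 0 0 0 0 0 0;0 0 0 0 0 0 0' 50
```

```text
time_s: 9.9
tcp_pos: [0.4801, 0.0671, 0.1384]
eef_rot: [-0.002, 0.705, 0.709, -0.002]
contact_force: [0.1, -1.1, 0.6]
opening: 0.0501
time_s: 10.4
tcp_pos: [0.4815, 0.0671, 0.141]
eef_rot: [0.0, 0.705, 0.709, 0.0]
contact_force: [-3.1, -1.1, -0.2]
opening: 0.0286
```

```bash
python3 -m crank '0 0 0 0 0 -1.5 0;0 0 0 0 0 -3 0;0 0 0 0 0 -4.5 0;0 0 0 0 0 -5.5 0;0 0 0 0 0 -6.5 0'; python3 -m crank '0 0 0 0 0 -1 0;0 0 0 0 0 -2 0;0 0 0 0 0 -2.8 0;0 0 0 0 0 -2.8 0'
```

```text
time_s: 11.02
tcp_pos: [0.4815, 0.0671, 0.2062]
eef_rot: [0.0, 0.705, 0.709, 0.0]
contact_force: [-1.4, -1.3, -3.3]
opening: 0.0288
time_s: 11.52
tcp_pos: [0.4815, 0.0671, 0.2338]
eef_rot: [0.0, 0.705, 0.709, 0.0]
contact_force: [-2.2, -1.1, -3.8]
opening: 0.0285
```

```bash
python3 -m crank '0 0 0 0 0 -0.3 0;0 0 0 0 0 -0.6 0;0 0 0 0 0 -0.8 0;0 0 0 0 0 -0.8 0'; python3 -m crank '0 0 0 0 0 -0.2 0;0 0 0 0 0 -0.3 0;0 0 0 0 0 -0.3 0'
```

```text
time_s: 12.02
tcp_pos: [0.4815, 0.0671, 0.2415]
eef_rot: [-0.0, 0.705, 0.709, -0.0]
contact_force: [-2.8, -2.1, -4.8]
opening: 0.0287
time_s: 12.4
tcp_pos: [0.4814, 0.0672, 0.244]
eef_rot: [-0.0, 0.705, 0.709, -0.0]
contact_force: [-1.3, -2.3, -8.2]
opening: 0.0289
```

```bash
python3 -m crank '0 0 0 0 0 -0.2 0;0 0 0 0 0 -0.2 0;0 0 0 0 0 -0.2 0;0 0 0 0 0 -0.2 0'
python3 - <<'E'
from h import *
p,d=r.camera('side');m=r.camera_model('side');cv2.imwrite('pics/s1.png',cv2.resize(p[80:300,180:420],None,fx=2.5,fy=2.5))
for k,z in (('cap',.258),('tow_knob',.085)):
    print(k,[(round(e['confidence'],2),np.round(at_z(m,e['centre'],z),3)) for e in r.mark_of(k,'side')[:2]])
E
```

```text
time_s: 12.9
tcp_pos: [0.4809, 0.0672, 0.2443]
eef_rot: [-0.001, 0.705, 0.709, -0.001]
contact_force: [4.9, -1.7, -26.0]
opening: 0.029
cap [(0.57, array([0.48 , 0.053, 0.258]))]
tow_knob [(0.7, array([0.48 , 0.158, 0.085]))]
```

View pics/s1.png

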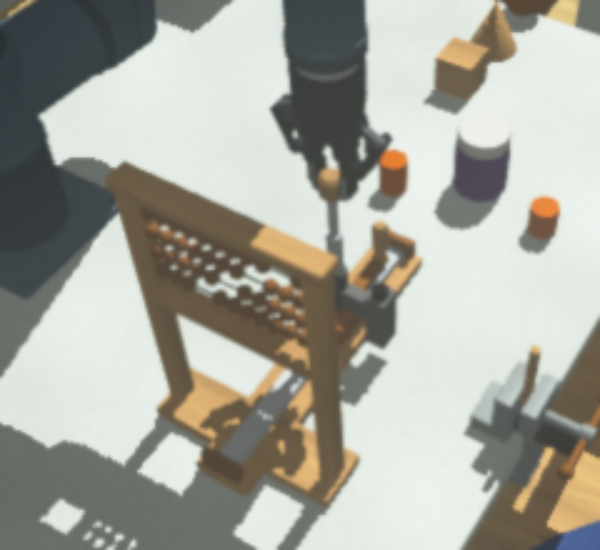

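The force jumped to 26 N with almost no travel, so the pole is at the hard second stop. The crop shows the cap gripped at (330,180) with both tubes out, and the jar and visible cylinders standing. I'll ease the pull a little, tighten the grip and hand in.

```bash
python3 -m crank '0 0 0 0 0 0.1 0;0 0 0 0 0 0.1 0;0 0 0 0 0 0.1 0;0 0 0 0 0 0.1 0' 70; python3 -c "
from bench import r
print(r.hand_in()); s=r.read_state();print(s['tcp_pos'],s['contact_force'],s['opening'])"
```

```text
time_s: 13.55
tcp_pos: [0.4809, 0.0672, 0.2444]
eef_rot: [-0.001, 0.705, 0.709, -0.001]
contact_force: [3.8, -2.2, -25.8]
opening: 0.028
the job is handed in; nothing more can be done
None
the job is handed in; nothing more can be done
```

I handed the job in at about 13.5 s, with the gripper still holding the cap and the pole at its second stop.

- **Tow:** I pulled the carriage by its knob to the open end of the rail, where it met the stop (21 N along the rail).
- **Lock button:** I pressed it fully down (about 13 N). The pole sprang free and the cap top rose to about 171 mm, which is roughly 18–20 mm of travel.
- **Pull:** I gripped the cap and drew the pole up to the hard second stop. The tool rose 103 mm from the grip, and the pull then went from 8 to 26 N in 0.3 mm.

**Last checks:** The fingers were closed on the cap at 28 mm opening, with the grip set to 70 N. The side camera showed the pole extended, the carriage at the open end, and the jar and the two cylinders in that picture standing. The third cylinder was outside that crop, but the arm never went near it.

**Disagreements:**
- **Pull force:** The 1 mm I eased off before handing in did not lower it; it still read 25.8 N.
- **Camera positions:** The side-camera marks put the cap about 14 mm and the knob about 13 mm short in y of where the arm stood. That is more than the 12 mm carriage tolerance, so I relied on the contact with the stop and the arm's own position.

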